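Ease the sharp edge of a glazed test strip with a file

TASK

The fired test strip standing in the vice has a sharp edge along its top. Take the file from its wooden rest and give the top edge three long strokes with the flat of the file, level and straight across, pushing away from the glazed front face with a light, steady pressure from near the blade's tip to near its handle, and lift the file clear for every return, because a file dragged back chips the glaze. Then lay the file back in the notches of its rest as it lay before, and leave the other things on the table alone.

Things in the scene. Friction and masses are not known exactly. Their poses are not given: they have to be found in the camera images.
- file: Flat hand file, 0.22 kg, 310 mm long. Origin: lower face of the blade, at the shoulder, mid-width; x along the blade to the tip, z up. Blade x 0 to 180 mm, 25 mm wide, z 0 to 5.5. Soft-grip handle with flat upright sides, x -120 to -25 mm, 26 mm wide (y), z -12 to +18. Centre of mass about x = 55. It can pitch in the fingers: grip with 100 N at the handle's front (x about -45).
- blade_mid (a point): Point on the lower face of the file's blade at the middle of its length: file x 90 mm, y 0, z 0.
- rest: Wooden file rest, fixed: board 190 x 75 x 12 mm, two notched saddles 16 mm thick at x -66 and +66. Origin: underside, centre; x from the file's handle to its tip. Notch floors 46 mm above the table, 31 mm wide, sides slope outwards, tops at 62 mm. The file lies in them, lower face at 46 mm, its origin 80 mm (+-5) behind the rest's origin, y 0; handle overhanging.
- vise: Small green bench vice, fixed, base 170 x 90 mm. Origin: underside, below the middle of the strip. x is the stroke direction, from the strip's glazed front (robot's side) to its bare back; y along the strip's top edge; z up. Jaws 80 mm wide, lined with sponge rubber; front jaw reaches to x -37 mm, screw and bar to x -82 (at most 57 mm above the table).
- jaws (a point): Middle of the vice at the height of the jaw tops (vice x 0, y 0, z 90 mm). Here stands the upright fired strip, 20 mm wide (vice y), 7 mm thick (x). Its level top edge is 26 to 46 mm above this point; how much is not measured: find it by feel or sight. 4 to 10 N is the right filing pressure; above 18 N it chips. The held file yields about 1 mm per 2 to 5 N.
- strip_lean (a joint): Lean of the strip in its sponge-rubber jaws (rad): 0 upright, positive when its top is pushed along the vice's +x (forward stroke), negative when dragged back. It springs back by itself, about 8 N m per rad about a line 13 mm under the jaw tops: a moving forward stroke at 6 N leans it 0.02 to 0.05. Readings scatter by about 0.01.
- pourer: Brown glazed slip pourer, round, 76 mm across, 84 mm high, bystander. Origin: underside, centre.
- beaker: Grey unfired beaker, 72 mm across, 88 mm high, bystander. Origin: underside, centre.
- jar: Glass jar with a white lid, 60 mm across, 85 mm high, bystander. Origin: underside, centre.
Mind the look-alikes: they are no part of the job. Of the things shaped like the vise, the green one is meant. What is shaped like the rest but yellow is not meant.

How it is judged:
On the way, in this order (a step that is already met when the one before it is completed fails the run):
1. first stroke begins: the level file bears on the strip's top edge with the front part of its blade (more than 115 mm from the shoulder) (contact force between file and vise between 2 and 18 N and angle between file's own z axis and vertical below 0.17 rad and z of file in the frame of vise above 0.105 m and angle between the x axis of file and the x axis of vise, either way round below 0.15 rad and y of blade_mid in the frame of vise between -0.01 and 0.01 m and x of file in the frame of vise below -0.115 m), for 0.05 s.
2. first stroke ends: the file still bears, less than 70 mm from the shoulder, and its push leans the strip forward (over 0.005 rad) (contact force between file and vise between 2 and 18 N and angle between file's own z axis and vertical below 0.17 rad and z of file in the frame of vise above 0.105 m and angle between the x axis of file and the x axis of vise, either way round below 0.15 rad and y of blade_mid in the frame of vise between -0.01 and 0.01 m and x of file in the frame of vise above -0.07 m and value of joint strip_lean above 0.005 rad), for 0.05 s.
3. the file is clear of the strip on the way back from the first stroke (contact force between file and vise below 0.05 N and x of file in the frame of vise between -0.12 and -0.075 m), for 0.05 s.
4. second stroke begins: the level file bears on the strip's top edge with the front part of its blade (more than 115 mm from the shoulder) (all of step 1), for 0.05 s.
5. second stroke ends: the file still bears, less than 70 mm from the shoulder, and its push leans the strip forward (over 0.005 rad) (all of step 2), for 0.05 s.
6. the file is clear of the strip on the way back from the second stroke (all of step 3), for 0.05 s.
7. third stroke begins: the level file bears on the strip's top edge with the front part of its blade (more than 115 mm from the shoulder) (all of step 4), for 0.05 s.
8. third stroke ends: the file still bears, less than 70 mm from the shoulder, and its push leans the strip forward (over 0.005 rad) (all of step 5), for 0.05 s.
9. the file is lifted off the strip at the end of the third stroke (contact force between file and vise below 0.05 N and x of file in the frame of vise above -0.085 m), for 0.05 s.
At the end, for the whole second after the job is handed in: The file lies still and level, right way up, in both notches of its rest: lower face 42 to 50 mm above the table, origin 55 to 105 mm behind the rest's, blade middle within 10 mm and length within 0.1 rad of the rest's middle line; the strip is free and upright (within 0.008 rad) (z of file in the frame of rest between 0.042 and 0.05 m and x of file in the frame of rest between -0.105 and -0.055 m and y of blade_mid in the frame of rest between -0.01 and 0.01 m and angle between the x axis of file and the x axis of rest, either way round below 0.1 rad and angle between file's own z axis and vertical below 0.06 rad and linear speed of file below 0.02 m/s and value of joint strip_lean between -0.008 and 0.008 rad); the robot touches nothing.
It fails at once if the file presses on the strip or vice with more than 18 N (the strip chips) (contact force between file and vise above 18 N).
It fails at once if the file drags the strip backwards (strip leans more than 0.012 rad towards its glazed face) (value of joint strip_lean below -0.012 rad).
It fails at once if the fingers or the arm push the vice or strip (over 2 N) (contact force between any of the fingers, the arm and vise above 2 N).
It fails at once if a bystander (pourer, beaker or jar) is moved by more than 15 mm (distance of any of pourer, beaker, jar from where it was at the start of the episode above 0.015 m).
It also fails if it takes over 70 s, if anything falls off the work surface, if the arm or the gripper's body presses on something with over 40 N, if the wrist force passes 120 N, or if a joint passes its speed limit or range.

ROBOT

A 6-joint arm with a two-finger parallel gripper is mounted at the origin on the work surface. World frame = base frame: x ahead of the robot, y to its left, z up, the work surface at z = 0. Lengths are in m, angles in rad, forces in N, time in s.
With the tool pointing down it reaches from about 0.25 to 0.775 m from the base axis. Payload 8.9 kg.
Tool frame: the origin (TCP) lies at the very end of the fingers, on their centre line; the grasp point (between the pads) lies 19 mm behind it; z points along the fingers, y is the line along which they close (so a half turn about z gives the same grasp; the last joint's range is limited). The gripper opens to 85 mm and grips with 20 to 120 N. Pads are 22 mm wide; open, the fingers measure 114 mm over their backs; the gripper's body (76 mm by 85 mm) begins 54 mm behind the grasp point. The pads swing forward as they close: fully open they stand 13 mm farther back than shut.
Start: joints at [1.194, 0.291, -0.153, 1.127, 0, 1.431], TCP at [0.124, 0.51, 0.231] pointing down, gripper open.
Joint ranges: [-2.52, 2.52], [-0.91, 1.74], [-1.3, 1.37], [-1.96, 2.02], [-1.52, 1.47], [-3.14, 3.14]. Speed limits (rad/s): [2.22, 2.22, 2.79, 3.14, 3.14, 3.14].

INTERFACE

Orientations are given as a rotation vector (axis times angle).
In Python, from workcell import bot, cams gives the robot as it stands. The module is installed in compiled form; this text tells all that it offers.
- The arm moves only by the shell command python3 -m crank 'ROWS'. ROWS is a JSON object of lists of equal length, an entry for each row: "offset": the shift along the tool's x, y, z in m, a list of three; "yaw": the turn about the tool's z in degrees; "claw": the opening, from 0 (shut) to 1 (fully open). A call has 1 to 20 rows; each row shifts and turns the commanded pose from where the row before left it, along the tool's axes as they then stand; what a row does not reach is not made up. A row lasts 1/12 s, in which the tool goes at most 41.7 mm and 7.16 degrees, less where a joint would pass 70% of its speed; a pose out of reach is approached as far as the arm can. A call is refused whole if a number of a shift passes 0.0417 or a number of a turn 7.16, either way. A call with a gripper value outside its range is refused whole. The fingers move at their own pace and stop on an object; the grip force is fixed at half the most. Time passes only in rows, so rows that do not move let the fingers close. It gives the time, the measured TCP pose, the force, the opening and the grip force at its end, in the units of the state.
- bot.observe(): the state, without advancing time (a new reading comes with each control period).
- cams.snapshot(name): name is "scene" or "top" or "wrist"; returns the picture (400x640x3 uint8, blue, green, red); there is no depth.
- cams.camera_info(name): a dict with "fx", "fy", "cx", "cy" (pixels), "position" and "orientation" of the camera in the world. Camera axes: x right, y up, looking along -z (the intrinsics and any distortion apply to the point x, -y, -z); pixel columns grow to the right and rows downward; lengths in m; the calibration is good to about 2 mm. The wrist camera is an equidistant fisheye: a pixel r from the principal point sees the ray r / f radians off the axis. A picture is of the moment at which its call begins: read the wrist's pose just before it. camera_info takes no time and is no camera call; for the wrist camera it gives the pose at the moment of the call.
- bot.close_job(): hands the job in; it is judged then, once.
The state is a dict: "time_s": time; "joints": joint angles; "qd": joint speeds; "joint_torque": joint torques, N m; "eef_pos": TCP position; "ee_rot": TCP orientation; "wrist_force": force on the tool from outside, world axes, zero at the start; "wrist_torque": the same for the moment, N m; "finger_gap": finger opening in m; "grip_force": force on a finger pad.
Only numpy, scipy, OpenCV 4.12 (cv2) and the standard library are available. Lean on these libraries where they do the work, as an engineer would, in place of code of your own. Each camera call takes 0.05 s, during which the arm holds its last target. There are 200 camera calls.

## Working session

There is one attempt and no reset: what is moved stays moved. The work goes in short steps, Python scripts to look and compute and a shell command to move; the robot and the scene stay as the last step left them, time stands still between calls to the robot, and variables do not carry over. Pictures are saved under pics/ and viewed, at most 10 in all, crops included, and the job is handed in when it is done.

```bash
mkdir -p pics; cat > h.py <<'E'
import numpy as np, cv2
from scipy.spatial.transform import Rotation as R
from workcell import bot, cams
def info(n):
    return cams.camera_info(n)
def rot(o):
    o=np.array(o,float)
    return o if o.shape==(3,3) else (R.from_rotvec(o).as_matrix() if o.size==3 else R.from_quat(o).as_matrix())
def ray(i,u,v,fish=False):
    x=(u-i['cx'])/i['fx'];y=(v-i['cy'])/i['fy']
    if fish:
        r=np.hypot(x,y);s=np.sin(r)/r if r>1e-9 else 1
        d=np.array([x*s,-y*s,-np.cos(r)])
    else: d=np.array([x,-y,-1.])
    d=rot(i['orientation'])@d
    return np.array(i['position']),d/np.linalg.norm(d)
def onz(i,u,v,z,fish=False):
    p,d=ray(i,u,v,fish);return p+d*(z-p[2])/d[2]
def tri(rs):
    A=np.zeros((3,3));b=np.zeros(3)
    for p,d in rs:
        M=np.eye(3)-np.outer(d,d);A+=M;b+=M@p
    x=np.linalg.solve(A,b)
    return x,[np.linalg.norm((np.eye(3)-np.outer(d,d))@(x-p)) for p,d in rs]
E
python3 - <<'E'
from h import *
print(bot.observe())
for n in ("scene","top","wrist"):
    print(n,info(n)); cv2.imwrite(f"pics/{n}0.png",cams.snapshot(n))
E
```

```text
{'time_s': 0.0, 'joints': array([ 1.19371780e+00,  2.91285192e-01, -1.54149059e-01,  1.12669479e+00,
        5.32682789e-06,  1.43150534e+00]), 'qd': array([-9.63261951e-07,  1.12688678e-03, -4.82243402e-05,  8.31155584e-04,
       -3.20229395e-04, -2.35860343e-04]), 'joint_torque': array([ 4.83931144e-04, -5.37146938e+01,  3.31370723e+01,  1.60501379e-02,
       -8.44816645e-05,  4.88755809e-07]), 'eef_pos': array([0.12348824, 0.50980784, 0.23072127]), 'ee_rot': array([-3.72595389e-01, -3.11907081e+00,  2.02167898e-03]), 'wrist_force': array([-0.01040419, -1.61369588, -0.05984793]), 'wrist_torque': array([-0.01760145,  0.04097041,  0.025403  ]), 'grip_force': 0.0, 'finger_gap': 0.08511796545529164}
scene {'fx': 462.8951809631215, 'fy': 462.8951809631215, 'cx': 322.67812811703004, 'cy': 204.86464050385754, 'position': array([1.49979113, 0.22362828, 0.78026053]), 'orientation': array([0.65757854, 0.82146015, 1.65696278])}
top {'fx': 376.429395518989, 'fy': 376.429395518989, 'cx': 314.1234534825118, 'cy': 201.51045940449686, 'position': array([0.38397606, 0.00670379, 1.07824101]), 'orientation': array([ 0.15849442, -0.1728168 , -1.62363407])}
wrist {'fx': 309.70691628693146, 'fy': 309.70691628693146, 'cx': 322.20956869989703, 'cy': 201.17521889796507, 'position': array([0.04347181, 0.52948808, 0.37355039]), 'orientation': array([-0.27679021, -0.21435077,  1.32135242])}
```

View pics/top0.png

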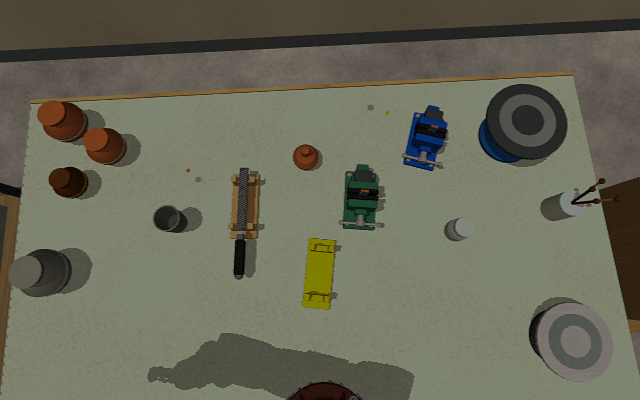

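View pics/scene0.png

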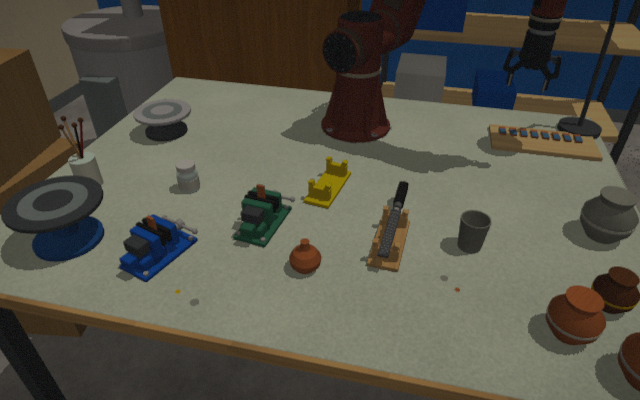

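Top view: the wooden rest with the file is at (244,210), while the yellow look-alike rest is at (320,273). The green vice is at (361,200) and the blue look-alike vice at (427,138). The bystanders are the pourer (306,157), beaker (169,219) and jar (459,229). The wooden rest holding the file and the green vice fit the description. I'll enlarge to confirm.

```bash
python3 - <<'E'
import cv2
a=cv2.imread("pics/top0.png")[155:285,220:390]; cv2.imwrite("pics/topc.png",cv2.resize(a,None,fx=4.6,fy=4.6,interpolation=cv2.INTER_CUBIC))
a=cv2.imread("pics/scene0.png")[155:275,225:420]; cv2.imwrite("pics/scenec.png",cv2.resize(a,None,fx=4,fy=4,interpolation=cv2.INTER_CUBIC))
E
```

```text
(no output)
```

View pics/topc.png

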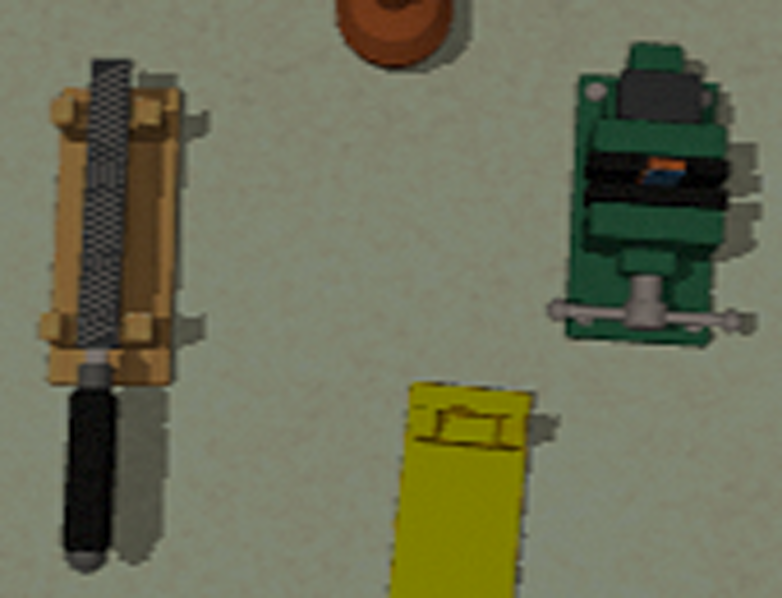

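View pics/scenec.png

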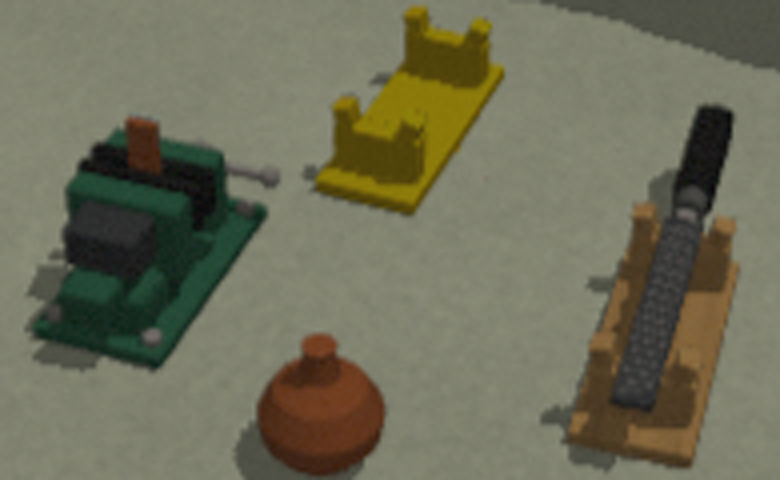

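The crops confirm it. The wooden rest holds the file, with the tip at crop (112,60) and the handle at the bottom, towards the robot. The green vice holds the strip, orange at the back and blue glaze in front, with its top at crop (667,163).

```bash
python3 - <<'E'
from h import *
it,is_=info("top"),info("scene")
T=lambda x,y:(220+(x+.5)/4.6-.5,155+(y+.5)/4.6-.5)
S=lambda x,y:(225+(x+.5)/4-.5,155+(y+.5)/4-.5)
def two(n,a,b):
    x,e=tri([ray(it,*T(*a)),ray(is_,*S(*b))]);print(n,x.round(4),np.round(e,4))
two("tip",(112,60),(633,402));two("shoulder",(98,348),(688,222));two("handle end",(86,571),(716,107))
two("striptop back edge",(669,157),(143,122));two("pourer top",(393,0),(319,342))
def z(n,a,h,i=it,f=T): print(n,onz(i,*f(*a),h)[:2].round(4))
for n,a in dict(tip=(112,60),sh=(98,348)).items(): z(n,a,.0515)
z("handle f",(95,392),.064);z("handle b",(89,548),.064);
for n,a in dict(r1=(62,88),r2=(180,90),r3=(172,384),r4=(48,382)).items(): z(n,a,.012)
for n,a in dict(v1=(580,75),v2=(718,83),v3=(712,345),v4=(567,338)).items(): z(n,a,.01)
for n,a in dict(j1=(597,122),j2=(727,126),j3=(588,235),j4=(722,248)).items(): z(n,a,.09)
for n,a in dict(r=(570,440),r2=(690,465)).items(): z("sc"+n,a,.012,is_,S)
for n,a in dict(v1=(36,330),v2=(155,368),v3=(266,212)).items(): z("sc"+n,a,.01,is_,S)
for n,p,h in (("pourer",(306,157),.04),("beaker",(167,218),.06),("jar",(459,229),.06)): print(n,onz(it,*p,h).round(3))
E
```

```text
tip [0.712  0.1844 0.0502] [0.0002 0.0002]
shoulder [0.5334 0.1973 0.0483] [0.0006 0.0006]
handle end [0.4032 0.2044 0.0534] [0.0008 0.0008]
striptop back edge [ 0.6117 -0.1411  0.1254] [0.0015 0.0015]
pourer top [0.732  0.0066 0.0766] [0.0019 0.0019]
tip [0.7116 0.184 ]
sh [0.533 0.196]
handle f [0.5054 0.196 ]
handle b [0.4158 0.2011]
r1 [0.7074 0.2231]
r2 [0.7017 0.1478]
r3 [0.5137 0.1582]
r4 [0.5195 0.2345]
v1 [ 0.6971 -0.1084]
v2 [ 0.6866 -0.1964]
v3 [ 0.5183 -0.1768]
v4 [ 0.5281 -0.0872]
j1 [ 0.6443 -0.1076]
j2 [ 0.6374 -0.184 ]
j3 [ 0.5768 -0.097 ]
j4 [ 0.5645 -0.1742]
scr [0.7116 0.1506]
scr2 [0.7159 0.2214]
scv1 [ 0.6899 -0.1927]
scv2 [ 0.7064 -0.1081]
scv3 [ 0.5384 -0.0858]
pourer [0.737 0.006 0.04 ]
beaker [0.578 0.396 0.06 ]
jar [ 0.5   -0.399  0.06 ]
```

Measured: the file is 179 mm along the blade at z≈0.05, and the rest is 188 mm long. The vice yaw is about -0.12 and the strip top about 0.125, with the strip centre at (0.608,-0.141). All of this agrees with the sizes given. Next I move above the handle grip point, about (0.491,0.1995).

```bash
python3 -m crank '{"offset":[[-0.0307,-0.01536,0],[-0.0307,-0.01536,0],[-0.0307,-0.01536,0],[-0.0307,-0.01536,0],[-0.0307,-0.01536,0],[-0.0307,-0.01536,0],[-0.0307,-0.01536,0],[-0.0307,-0.01536,0],[-0.0307,-0.01536,0],[-0.0307,-0.01536,0],[-0.0307,-0.01536,0],[-0.0307,-0.01536,0],[-0.0307,-0.01536,0],[-0.0307,-0.01536,0],[0,0,0],[0,0,0],[0,0,0.025],[0,0,0.025],[0,0,0.025],[0,0,0.025]],"yaw":[0,0,0,0,0,0,0,0,0,0,0,0,0,0,-5,-4.9,0,0,0,0],"claw":[1,1,1,1,1,1,1,1,1,1,1,1,1,1,1,1,1,1,1,1]}'
python3 -m crank '{"offset":[[0,0,0],[0,0,0]],"yaw":[0,0],"claw":[1,1]}'
python3 - <<'E'
from h import *
s=bot.observe();print(rot(s['ee_rot']).round(4)); i=info("wrist");im=cams.snapshot("wrist");cv2.imwrite("pics/w1.png",im);print(i)
import pickle;pickle.dump(i,open("w1.pkl","wb"))
E
```

```text
time_s: 1.82
eef_pos: [0.4906, 0.1999, 0.1302]
ee_rot: [0.102, 3.14, 0.0]
wrist_force: [-0.5, 0.2, 0.3]
finger_gap: 0.0851
grip_force: 0.0
time_s: 1.98
eef_pos: [0.4897, 0.1997, 0.1307]
ee_rot: [-0.102, -3.137, 0.001]
wrist_force: [0.6, 0.9, 0.8]
finger_gap: 0.0855
grip_force: 0.0
[[-9.979e-01  6.500e-02 -2.800e-03]
 [ 6.500e-02  9.979e-01 -7.000e-04]
 [ 2.800e-03 -9.000e-04 -1.000e+00]]
{'fx': 309.70691628693146, 'fy': 309.70691628693146, 'cx': 322.20956869989703, 'cy': 201.17521889796507, 'position': array([0.40785366, 0.20528419, 0.27365752]), 'orientation': array([-0.2602961 , -0.24057073,  1.49246184])}
```

View pics/w1.png

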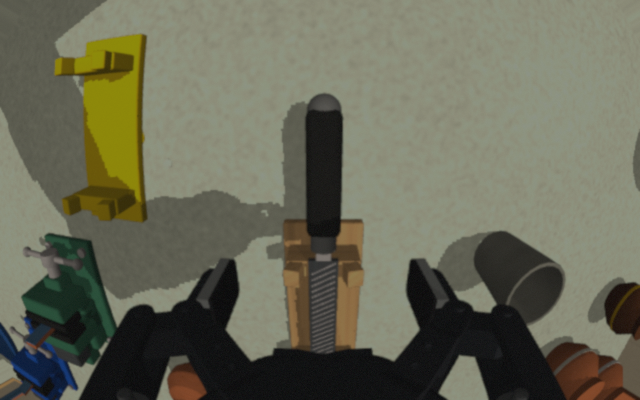

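The wrist view shows the handle running from (324,110) to its front edge at (323,235), with the blade shoulder at about (322,261). It is centred between the open fingers at (225,280) and (425,280). Now the check in numbers.

```bash
python3 - <<'E'
from h import *
import pickle;i=pickle.load(open("w1.pkl","rb"))
for n,p,h in (("rear",(324,112),.06),("hf",(323,235),.064),("hfL",(306,230),.064),("hfR",(341.5,230),.064),("sh",(322,261),.0515),("blade",(322,350),.0515),("restL",(283,220),.012),("restR",(363,221),.012)): print(n,onz(i,*p,h,True).round(4))
E
```

```text
rear [0.4152 0.2055 0.06  ]
hf [0.5041 0.1992 0.064 ]
hfL [0.4993 0.1869 0.064 ]
hfR [0.501  0.2131 0.064 ]
sh [0.5333 0.1965 0.0515]
blade [0.6373 0.1897 0.0515]
restL [0.5108 0.1621 0.012 ]
restR [0.5164 0.2351 0.012 ]
```

```bash
python3 -m crank '{"offset":[[0,0,0.0206],[0,0,0.0206],[0,0,0.0206],[0,0,0.0206],[0,0,0.0206],[0,0,0],[0,0,0],[0,0,0],[0,0,0],[0,0,0],[0,0,0],[0,0,0],[0,0,0],[0,0,0],[0,0,0]],"yaw":[0,0,0,0,0,0,0,0,0,0,0,0,0,0,0],"claw":[1,1,1,1,1,1,0,0,0,0,0,0,0,0,0]}'
```

```text
time_s: 3.28
eef_pos: [0.4914, 0.2002, 0.0294]
ee_rot: [0.102, 3.138, 0.001]
wrist_force: [-1.9, 0.5, 7.3]
finger_gap: 0.0255
grip_force: 63.4
```

```bash
python3 -m crank '{"offset":[[0,0,-0.01],[0,0,-0.02],[0,0,-0.025],[0,0,-0.025],[0,0,-0.025],[0,0,-0.02],[0,0,0],[0,0,0],[0,0,0]],"yaw":[0,0,0,0,0,0,0,0,0],"claw":[0,0,0,0,0,0,0,0,0]}'
python3 - <<'E'
from h import *
import pickle
s=bot.observe();Rt=rot(s['ee_rot']);print(s['eef_pos'],Rt.round(4),s['wrist_force'],s['wrist_torque'])
d=np.array([.4293,-.1192,.155])-s['eef_pos'];print("tool delta",Rt.T@d)
i=info("wrist");cv2.imwrite("pics/w2.png",cams.snapshot("wrist"));pickle.dump(i,open("w2.pkl","wb"))
cv2.imwrite("pics/s2.png",cv2.resize(cams.snapshot("scene")[130:270,350:450],None,fx=4,fy=4,interpolation=cv2.INTER_CUBIC))
E
```

```text
time_s: 4.03
eef_pos: [0.49, 0.1998, 0.1527]
ee_rot: [-0.102, -3.139, 0.001]
wrist_force: [1.2, -0.0, -2.5]
finger_gap: 0.0252
grip_force: 61.9
[0.48997978 0.1998155  0.15265068] [[-9.979e-01  6.500e-02 -1.300e-03]
 [ 6.500e-02  9.979e-01 -3.000e-04]
 [ 1.200e-03 -4.000e-04 -1.000e+00]] [ 1.19498001 -0.01856299 -2.48115267] [ 0.0238046   0.19526562 -0.03277012]
tool delta [ 0.0398227  -0.32228538 -0.00217542]
```

View pics/s2.png

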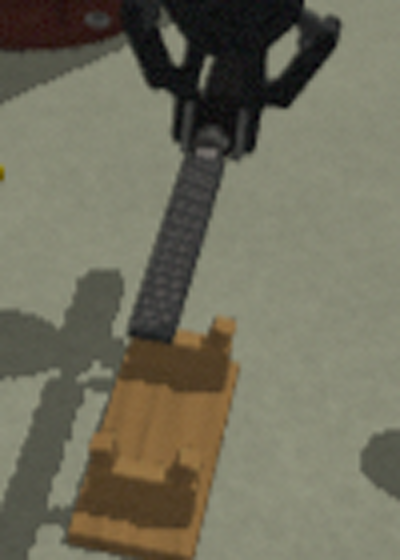

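The file hangs in the grip, with its tip top edge at crop (151,334) and its shoulder at about (206,154). I'll check the droop.

```bash
python3 - <<'E'
from h import *
i=info("scene")
S=lambda x,y:(350+(x+.5)/4-.5,130+(y+.5)/4-.5)
for q,x in (((151,333),.710),((206,156),.5305)):
    p,d=ray(i,*S(*q))
    print((p+d*(x-p[0])/d[0]).round(4))
E
```

```text
[0.71   0.184  0.1715]
[0.5305 0.196  0.1734]
```

```bash
python3 -m crank '{"offset":[[0.0015,-0.0115,0],[0.0027,-0.0221,0],[0.0027,-0.0221,0],[0.0027,-0.0221,0],[0.0027,-0.0221,0],[0.0027,-0.0221,0],[0.0027,-0.0221,0],[0.0027,-0.0221,0],[0.0027,-0.0221,0],[0.0027,-0.0221,0],[0.0027,-0.0221,0],[0.0027,-0.0221,0],[0.0027,-0.0221,0],[0.0027,-0.0221,0],[0.0027,-0.0221,0],[0.0015,-0.0115,0],[0,0,0],[0,0,0],[0,0,0],[0,0,0]],"yaw":[0,0,0,0,0,0,0,0,0,0,0,0,0,0,0,0,3.1,0,0,0],"claw":[0,0,0,0,0,0,0,0,0,0,0,0,0,0,0,0,0,0,0,0]}'
python3 - <<'E'
from h import *
s=bot.observe();Rt=rot(s['ee_rot']);print(Rt.round(4)[0],s['wrist_force'],s['wrist_torque'],s['eef_pos'])
V=np.array([.608,-.1407]);ex=np.array([.9928,-.1197]);ey=np.array([.1197,.9928]);d=s['eef_pos'][:2]-V;print("vice",d@ex,d@ey)
a=cams.snapshot("top")[145:275,290:420];cv2.imwrite("pics/t3.png",cv2.resize(a,None,fx=4.6,fy=4.6,interpolation=cv2.INTER_CUBIC))
E
```

```text
time_s: 5.8
eef_pos: [0.4279, -0.1288, 0.1529]
ee_rot: [-0.184, -3.135, -0.001]
wrist_force: [0.2, -0.6, -2.4]
finger_gap: 0.0256
grip_force: 61.9
[-9.931e-01  1.172e-01 -9.000e-04] [ 0.16188841 -0.62915696 -2.36669768] [-0.0117363   0.18162549 -0.01714975] [ 0.42791525 -0.12876574  0.15293072]
vice -0.18021667439451897 -0.009707810408664886
```

View pics/t3.png

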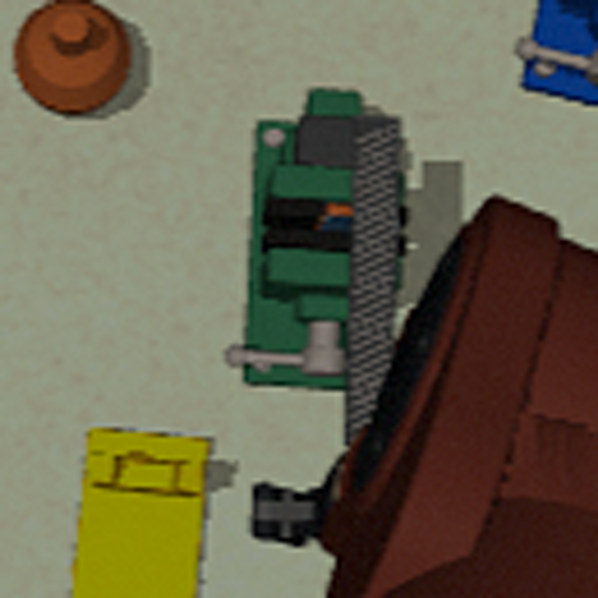

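The file lies over the vice but about 10 mm too far right, with its tip at crop (380,119) and a lower point at (365,330). The strip top shows at about (340,212). I'll measure both.

```bash
python3 - <<'E'
from h import *
i=info("top");T=lambda x,y:(290+(x+.5)/4.6-.5,145+(y+.5)/4.6-.5)
a=onz(i,*T(380,119),.173)[:2];b=onz(i,*T(370,330),.174)[:2];print(a,b,np.arctan2(*(a-b)[::-1]))
V=np.array([.608,-.1407])
for yaw in(-.12,):
  ex=np.array([np.cos(yaw),np.sin(yaw)]);ey=np.array([-ex[1],ex[0]])
  for p in(a,b):print((p-V)@ex,(p-V)@ey)
E
```

```text
[ 0.64658616 -0.15723356] [ 0.53074093 -0.14109993] -0.1383787419479421
0.040287941130907716 -0.011795428855389896
-0.07665559128176096 -0.009645911825280597
```

```bash
python3 -m crank '{"offset":[[0,0.0054,0],[0,0.0054,0],[0,0,0.012],[0,0,0.012],[0,0,0.011],[0,0,0],[0,0,0],[0,0,0]],"yaw":[0,0,0,0,0,0,0,0],"claw":[0,0,0,0,0,0,0,0]}'
python3 -m crank '{"offset":[[0,0,0.001],[0,0,0.001],[0,0,0.001],[0,0,0],[0,0,0]],"yaw":[0,0,0,0,0],"claw":[0,0,0,0,0]}'
python3 -c "
from h import *
s=bot.observe();print(s['wrist_force'],s['wrist_torque'],s['eef_pos'])"
```

```text
time_s: 6.52
eef_pos: [0.43, -0.1181, 0.1188]
ee_rot: [0.186, 3.136, -0.0]
wrist_force: [-0.3, -0.1, -2.3]
finger_gap: 0.0254
grip_force: 61.9
time_s: 6.93
eef_pos: [0.4297, -0.1183, 0.1154]
ee_rot: [0.187, 3.136, -0.0]
wrist_force: [0.5, -0.2, -2.7]
finger_gap: 0.0254
grip_force: 61.9
[ 0.48931941 -0.24491802 -2.67976486] [-0.00876809  0.18629612 -0.03820684] [ 0.42967337 -0.1183453   0.11536713]
```

```bash
cat > s.sh <<'E'
python3 -c "
from h import *
s=bot.observe();print('F',s['wrist_force'].round(2),'T',s['wrist_torque'].round(3),s['eef_pos'].round(4),round(s['time_s'],2))"
E
python3 -m crank '{"offset":[[0,0,0.001],[0,0,0],[0,0,0]],"yaw":[0,0,0],"claw":[0,0,0]}' >/dev/null; sh s.sh
python3 -m crank '{"offset":[[0,0,0.001],[0,0,0],[0,0,0]],"yaw":[0,0,0],"claw":[0,0,0]}' >/dev/null; sh s.sh
python3 -m crank '{"offset":[[0,0,0.001],[0,0,0],[0,0,0]],"yaw":[0,0,0],"claw":[0,0,0]}' >/dev/null; sh s.sh
python3 -m crank '{"offset":[[0,0,0.001],[0,0,0],[0,0,0]],"yaw":[0,0,0],"claw":[0,0,0]}' >/dev/null; sh s.sh
```

```text
F [ 0.16  0.36 -1.99] T [0.041 0.244 0.064] [ 0.4297 -0.1184  0.1143] 7.18
F [-0.03  0.64 -2.1 ] T [-0.007  0.233  0.011] [ 0.4297 -0.1183  0.1132] 7.43
F [ 0.46  0.23 -2.15] T [ 0.081  0.248 -0.018] [ 0.4296 -0.1183  0.1123] 7.68
F [-0.32  0.18 -2.69] T [0.025 0.218 0.036] [ 0.4296 -0.1183  0.1112] 7.93
```

```bash

python3 -m crank '{"offset":[[0,0,0.001],[0,0,0],[0,0,0]],"yaw":[0,0,0],"claw":[0,0,0]}' >/dev/null; sh s.sh
python3 -m crank '{"offset":[[0,0,0.001],[0,0,0],[0,0,0]],"yaw":[0,0,0],"claw":[0,0,0]}' >/dev/null; sh s.sh
python3 -m crank '{"offset":[[0,0,0.001],[0,0,0],[0,0,0]],"yaw":[0,0,0],"claw":[0,0,0]}' >/dev/null; sh s.sh
```

```text
F [-0.06 -0.15 -1.49] T [-0.015  0.211  0.013] [ 0.4296 -0.1183  0.1102] 8.18
F [-0.17 -0.61 -2.5 ] T [-0.016  0.203 -0.02 ] [ 0.4296 -0.1183  0.1092] 8.43
F [ 0.45 -0.08 -1.83] T [0.048 0.199 0.032] [ 0.4297 -0.1183  0.1083] 8.68
```

```bash

python3 -m crank '{"offset":[[0,0,0.001],[0,0,0],[0,0,0]],"yaw":[0,0,0],"claw":[0,0,0]}' >/dev/null; sh s.sh
python3 -m crank '{"offset":[[0,0,0.001],[0,0,0],[0,0,0]],"yaw":[0,0,0],"claw":[0,0,0]}' >/dev/null; sh s.sh
python3 -m crank '{"offset":[[0,0,0.001],[0,0,0],[0,0,0]],"yaw":[0,0,0],"claw":[0,0,0]}' >/dev/null; sh s.sh
```

```text
F [-0.78 -0.25 -0.04] T [-0.017 -0.044  0.047] [ 0.4299 -0.1184  0.1074] 8.93
F [-0.59 -0.57  2.1 ] T [ 0.013 -0.338  0.021] [ 0.43   -0.1184  0.1065] 9.18
F [-1.33 -0.28  4.85] T [-0.038 -0.685  0.031] [ 0.4301 -0.1185  0.1055] 9.43
```

```bash

python3 -m crank '{"offset":[[-0.002,0,0],[-0.003,0,0],[-0.003,0,0],[-0.003,0,0]],"yaw":[0,0,0,0],"claw":[0,0,0,0]}' >/dev/null; sh s.sh
python3 -m crank '{"offset":[[-0.003,0,0],[-0.003,0,0],[-0.003,0,0],[-0.003,0,-0.0001]],"yaw":[0,0,0,0],"claw":[0,0,0,0]}' >/dev/null; sh s.sh
```

```text
F [-4.1   1.13  3.52] T [-0.014  0.18   0.054] [ 0.4401 -0.1195  0.1051] 9.77
F [-3.38  0.5   2.62] T [0.028 0.224 0.002] [ 0.4527 -0.1211  0.1053] 10.1
```

```bash

python3 -m crank '{"offset":[[-0.003,0,0],[-0.003,0,0],[-0.003,0,0],[-0.003,0,0]],"yaw":[0,0,0,0],"claw":[0,0,0,0]}' >/dev/null; sh s.sh
python3 -m crank '{"offset":[[-0.003,0,0],[-0.003,0,0],[-0.003,0,0],[-0.003,0,0]],"yaw":[0,0,0,0],"claw":[0,0,0,0]}' >/dev/null; sh s.sh
```

```text
F [-4.89  1.76  2.55] T [ 0.035  0.321 -0.009] [ 0.4647 -0.1225  0.1054] 10.43
F [-5.68  0.55  4.48] T [0.066 0.402 0.   ] [ 0.4765 -0.1239  0.1054] 10.77
```

```bash

python3 -m crank '{"offset":[[-0.003,0,-0.0001],[-0.003,0,-0.0001],[-0.003,0,-0.0001],[-0.003,0,-0.0001]],"yaw":[0,0,0,0],"claw":[0,0,0,0]}' >/dev/null; sh s.sh
python3 -m crank '{"offset":[[-0.003,0,-0.0001],[-0.003,0,-0.0001],[-0.003,0,-0.0001],[-0.003,0,-0.0001]],"yaw":[0,0,0,0],"claw":[0,0,0,0]}' >/dev/null; sh s.sh
```

```text
F [-5.06  0.61  4.8 ] T [ 0.064  0.509 -0.039] [ 0.4884 -0.1253  0.1058] 11.1
F [-5.1   1.03  4.38] T [0.057 0.511 0.024] [ 0.5003 -0.1268  0.1062] 11.43
```

```bash

python3 -m crank '{"offset":[[-0.003,0,-0.0001],[-0.003,0,-0.0001],[-0.003,0,-0.0001],[-0.003,0,0]],"yaw":[0,0,0,0],"claw":[0,0,0,0]}' >/dev/null; sh s.sh
python3 -m crank '{"offset":[[-0.003,0,0],[-0.003,0,0],[-0.002,0,-0.001],[-0.001,0,-0.003],[0,0,-0.006],[0,0,-0.01],[0,0,0],[0,0,0]],"yaw":[0,0,0,0,0,0,0,0],"claw":[0,0,0,0,0,0,0,0]}' >/dev/null; sh s.sh
```

```text
F [-3.82  0.75  4.07] T [ 0.055  0.552 -0.056] [ 0.5124 -0.1282  0.1065] 11.77
F [ 0.63  0.99 -2.78] T [ 0.036  0.258 -0.019] [ 0.5217 -0.1295  0.1274] 12.43
```

```bash

python3 -m crank '{"offset":[[0.0046,0,0],[0.0092,0,0],[0.0092,0,0],[0.0092,0,0],[0.0092,0,0],[0.0092,0,0],[0.0092,0,0],[0.0092,0,0],[0.0092,0,0],[0.0092,0,0],[0.0046,0,0],[0,0,0],[0,0,0.006],[0,0,0.006],[0,0,0.005],[0,0,0],[0,0,0]],"yaw":[0,0,0,0,0,0,0,0,0,0,0,0,0,0,0,0,0],"claw":[0,0,0,0,0,0,0,0,0,0,0,0,0,0,0,0,0]}' >/dev/null; sh s.sh
python3 -m crank '{"offset":[[0,0,0.001],[0,0,0],[0,0,0]],"yaw":[0,0,0],"claw":[0,0,0]}' >/dev/null; sh s.sh
python3 -m crank '{"offset":[[0,0,0.001],[0,0,0],[0,0,0]],"yaw":[0,0,0],"claw":[0,0,0]}' >/dev/null; sh s.sh
```

```text
F [-0.72 -0.44 -2.5 ] T [-0.011  0.249 -0.027] [ 0.4294 -0.1181  0.1089] 13.85
F [ 0.2   0.38 -2.59] T [ 0.004  0.182 -0.026] [ 0.4298 -0.1184  0.1086] 14.1
F [-0.03 -0.15 -2.  ] T [ 0.098  0.201 -0.037] [ 0.4297 -0.1183  0.1075] 14.35
```

```bash

python3 -m crank '{"offset":[[0,0,0.001],[0,0,0],[0,0,0]],"yaw":[0,0,0],"claw":[0,0,0]}' >/dev/null; sh s.sh
python3 -m crank '{"offset":[[0,0,0.001],[0,0,0],[0,0,0]],"yaw":[0,0,0],"claw":[0,0,0]}' >/dev/null; sh s.sh
```

```text
F [ 0.03 -0.7  -2.1 ] T [ 0.003  0.167 -0.026] [ 0.4297 -0.1184  0.1065] 14.6
F [-1.41  0.3  -0.58] T [ 0.054 -0.14  -0.022] [ 0.4299 -0.1184  0.1056] 14.85
```

```bash

python3 -m crank '{"offset":[[0,0,0.001],[0,0,0.001],[0,0,0],[0,0,0]],"yaw":[0,0,0,0],"claw":[0,0,0,0]}' >/dev/null; sh s.sh
python3 -m crank '{"offset":[[-0.002,0,0],[-0.003,0,0],[-0.003,0,0],[-0.003,0,0],[-0.003,0,0],[-0.003,0,0]],"yaw":[0,0,0,0,0,0],"claw":[0,0,0,0,0,0]}' >/dev/null; sh s.sh
```

```text
F [-1.73  0.76  5.43] T [-0.057 -0.713  0.064] [ 0.4301 -0.1185  0.1038] 15.18
F [-5.21  1.1   4.54] T [0.056 0.26  0.012] [ 0.4464 -0.1203  0.1034] 15.68
```

```bash

python3 -m crank '{"offset":[[-0.003,0,0],[-0.003,0,0],[-0.003,0,0],[-0.003,0,0],[-0.003,0,0],[-0.003,0,0]],"yaw":[0,0,0,0,0,0],"claw":[0,0,0,0,0,0]}' >/dev/null; sh s.sh
python3 -m crank '{"offset":[[-0.003,0,-0.0001],[-0.003,0,-0.0001],[-0.003,0,-0.0001],[-0.003,0,-0.0001]],"yaw":[0,0,0,0],"claw":[0,0,0,0]}' >/dev/null; sh s.sh
```

```text
F [-6.97  1.26  5.85] T [0.047 0.382 0.013] [ 0.4644 -0.1224  0.1035] 16.18
F [-7.48  0.82  6.14] T [0.073 0.491 0.03 ] [ 0.4762 -0.1238  0.1039] 16.52
```

```bash

python3 -m crank '{"offset":[[-0.003,0,-0.0002],[-0.003,0,-0.0002],[-0.003,0,-0.0002],[-0.003,0,-0.0002]],"yaw":[0,0,0,0],"claw":[0,0,0,0]}' >/dev/null; sh s.sh
python3 -m crank '{"offset":[[-0.003,0,-0.0002],[-0.003,0,-0.0002],[-0.003,0,-0.0002],[-0.003,0,-0.0002]],"yaw":[0,0,0,0],"claw":[0,0,0,0]}' >/dev/null; sh s.sh
```

```text
F [-5.65  0.94  4.4 ] T [0.132 0.522 0.003] [ 0.4881 -0.1253  0.1046] 16.85
F [-3.87  0.11  2.79] T [ 0.084  0.511 -0.012] [ 0.5003 -0.1268  0.1054] 17.18
```

```bash

python3 -m crank '{"offset":[[-0.003,0,0],[-0.003,0,0],[-0.003,0,0],[-0.003,0,0]],"yaw":[0,0,0,0],"claw":[0,0,0,0]}' >/dev/null; sh s.sh
python3 -m crank '{"offset":[[-0.003,0,0],[-0.003,0,0],[-0.002,0,-0.001],[-0.001,0,-0.003],[0,0,-0.006],[0,0,-0.01],[0,0,0],[0,0,0]],"yaw":[0,0,0,0,0,0,0,0],"claw":[0,0,0,0,0,0,0,0]}' >/dev/null; sh s.sh
```

```text
F [-5.31  0.94  4.37] T [0.033 0.608 0.028] [ 0.5123 -0.1282  0.1055] 17.52
F [-0.25 -0.39 -2.68] T [ 0.027  0.18  -0.019] [ 0.5217 -0.1295  0.1264] 18.18
```

Next is the return, then the third stroke.

```bash

python3 -m crank '{"offset":[[0.0046,0,0],[0.0092,0,0],[0.0092,0,0],[0.0092,0,0],[0.0092,0,0],[0.0092,0,0],[0.0092,0,0],[0.0092,0,0],[0.0092,0,0],[0.0092,0,0],[0.0046,0,0],[0,0,0],[0,0,0.006],[0,0,0.006],[0,0,0.006],[0,0,0],[0,0,0]],"yaw":[0,0,0,0,0,0,0,0,0,0,0,0,0,0,0,0,0],"claw":[0,0,0,0,0,0,0,0,0,0,0,0,0,0,0,0,0]}' >/dev/null; sh s.sh
python3 -m crank '{"offset":[[0,0,0.001],[0,0,0],[0,0,0]],"yaw":[0,0,0],"claw":[0,0,0]}' >/dev/null; sh s.sh
python3 -m crank '{"offset":[[0,0,0.001],[0,0,0],[0,0,0]],"yaw":[0,0,0],"claw":[0,0,0]}' >/dev/null; sh s.sh
```

```text
F [ 0.35 -0.82 -2.1 ] T [ 0.044  0.214 -0.004] [ 0.4294 -0.1181  0.1068] 19.6
F [-0.63  0.05 -2.56] T [ 0.04   0.23  -0.016] [ 0.4298 -0.1184  0.1066] 19.85
F [ 0.33 -0.82 -2.54] T [-0.024  0.163  0.017] [ 0.4297 -0.1183  0.1055] 20.1
```

```bash

python3 -m crank '{"offset":[[0,0,0.001],[0,0,0],[0,0,0]],"yaw":[0,0,0],"claw":[0,0,0]}' >/dev/null; sh s.sh
python3 -m crank '{"offset":[[0,0,0.001],[0,0,0],[0,0,0]],"yaw":[0,0,0],"claw":[0,0,0]}' >/dev/null; sh s.sh
```

```text
F [ 0.51 -0.09 -1.8 ] T [ 0.055  0.086 -0.011] [ 0.4298 -0.1184  0.1046] 20.35
F [-0.17  0.01  0.22] T [ 0.002 -0.2    0.06 ] [ 0.43   -0.1184  0.1037] 20.6
```

```bash

python3 -m crank '{"offset":[[0,0,0.001],[0,0,0.0005],[0,0,0],[0,0,0]],"yaw":[0,0,0,0],"claw":[0,0,0,0]}' >/dev/null; sh s.sh
python3 -m crank '{"offset":[[-0.002,0,0],[-0.003,0,0],[-0.003,0,0],[-0.003,0,0],[-0.003,0,0],[-0.003,0,0]],"yaw":[0,0,0,0,0,0],"claw":[0,0,0,0,0,0]}' >/dev/null; sh s.sh
```

```text
F [-1.44  1.02  4.29] T [-0.036 -0.702  0.111] [ 0.4301 -0.1185  0.1023] 20.93
F [-5.38  0.65  4.07] T [0.062 0.23  0.015] [ 0.4463 -0.1202  0.1018] 21.43
```

```bash

python3 -m crank '{"offset":[[-0.003,0,0],[-0.003,0,0],[-0.003,0,0],[-0.003,0,0],[-0.003,0,-0.0001],[-0.003,0,-0.0001]],"yaw":[0,0,0,0,0,0],"claw":[0,0,0,0,0,0]}' >/dev/null; sh s.sh
python3 -m crank '{"offset":[[-0.003,0,-0.0002],[-0.003,0,-0.0002],[-0.003,0,-0.0002],[-0.003,0,-0.0002]],"yaw":[0,0,0,0],"claw":[0,0,0,0]}' >/dev/null; sh s.sh
```

```text
F [-8.18  0.69  6.05] T [0.044 0.397 0.018] [ 0.464  -0.1223  0.1021] 21.93
F [-6.74  0.01  5.73] T [ 0.052  0.538 -0.035] [ 0.4759 -0.1238  0.1028] 22.27
```

```bash

python3 -m crank '{"offset":[[-0.003,0,-0.0002],[-0.003,0,-0.0002],[-0.003,0,-0.0002],[-0.003,0,-0.0002]],"yaw":[0,0,0,0],"claw":[0,0,0,0]}' >/dev/null; sh s.sh
python3 -m crank '{"offset":[[-0.003,0,-0.0002],[-0.003,0,-0.0001],[-0.003,0,-0.0001],[-0.003,0,-0.0001]],"yaw":[0,0,0,0],"claw":[0,0,0,0]}' >/dev/null; sh s.sh
```

```text
F [-6.08  0.62  4.94] T [ 0.092  0.508 -0.04 ] [ 0.4878 -0.1252  0.1036] 22.6
F [-6.37  1.18  4.16] T [ 0.079  0.549 -0.065] [ 0.4997 -0.1266  0.104 ] 22.93
```

```bash

python3 -m crank '{"offset":[[-0.003,0,-0.0001],[-0.003,0,-0.0001],[-0.003,0,0],[-0.003,0,0]],"yaw":[0,0,0,0],"claw":[0,0,0,0]}' >/dev/null; sh s.sh
python3 -m crank '{"offset":[[-0.003,0,0],[-0.003,0,0],[-0.002,0,-0.001],[-0.001,0,-0.003],[0,0,-0.006],[0,0,-0.01],[0,0,-0.015],[0,0,-0.015],[0,0,0],[0,0,0],[0,0,0]],"yaw":[0,0,0,0,0,0,0,0,0,0,0],"claw":[0,0,0,0,0,0,0,0,0,0,0]}' >/dev/null; sh s.sh
```

```text
F [-7.35  1.54  7.11] T [ 0.102  0.873 -0.055] [ 0.5114 -0.128   0.1043] 23.27
F [ 0.39  0.29 -2.08] T [0.082 0.291 0.   ] [ 0.5208 -0.1292  0.1541] 24.18
```

```bash
python3 -m crank '{"offset":[[0.00205,0.0101,0],[0.0043,0.0202,0],[0.0043,0.0202,0],[0.0043,0.0202,0],[0.0043,0.0202,0],[0.0043,0.0202,0],[0.0043,0.0202,0],[0.0043,0.0202,0],[0.0043,0.0202,0],[0.0043,0.0202,0],[0.0043,0.0202,0],[0.0043,0.0202,0],[0.0043,0.0202,0],[0.0043,0.0202,0],[0.0043,0.0202,0],[0.0043,0.0202,0],[0.00205,0.0101,0],[0,0,0],[0,0,0],[0,0,0]],"yaw":[0,0,0,0,0,0,0,0,0,0,0,0,0,0,0,0,0,-3.1,0,0],"claw":[0,0,0,0,0,0,0,0,0,0,0,0,0,0,0,0,0,0,0,0]}'
python3 - <<'E'
from h import *
print(rot(bot.observe()['ee_rot'])[0])
a=cams.snapshot("top")[150:260,200:300];b=cams.snapshot("scene")[130:270,350:450]
a=cv2.resize(a,(400,440),interpolation=cv2.INTER_CUBIC);b=cv2.resize(b,(400,560),interpolation=cv2.INTER_CUBIC)
c=np.zeros((560,800,3),np.uint8);c[:440,:400]=a;c[:,400:]=b;cv2.imwrite("pics/c4.png",c)
E
```

```text
time_s: 25.85
eef_pos: [0.4907, 0.1998, 0.154]
ee_rot: [-0.104, -3.139, 0.001]
wrist_force: [0.3, 0.7, -2.0]
finger_gap: 0.0252
grip_force: 61.9
[-0.99782412  0.06592393 -0.00103332]
```

View pics/c4.png

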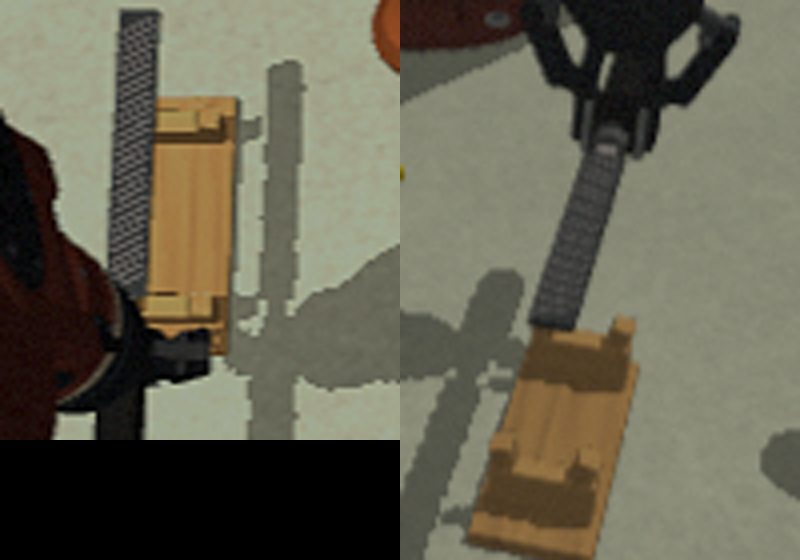

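The file is over the rest, with its tip at top-crop (139,11) and scene-crop (152,325). I'll triangulate that and check the line.

```bash
python3 - <<'E'
from h import *
t,s=info("top"),info("scene")
T=lambda x,y:(200+(x+.5)/4-.5,150+(y+.5)/4-.5);S=lambda x,y:(350+(x+.5)/4-.5,130+(y+.5)/4-.5)
x,e=tri([ray(t,*T(139,10)),ray(s,*S(152,325))]);print(x,e)
a=onz(t,*T(139,10),x[2]);b=onz(t,*T(126,275),x[2]-.003);print(a,b,np.arctan2(a[1]-b[1],a[0]-b[0]))
c=np.array([.6106,.1909]);y=-.06;ex=np.array([np.cos(y),np.sin(y)]);ey=np.array([-ex[1],ex[0]])
for p in(a,b,x):print((p[:2]-c)@ex,(p[:2]-c)@ey)
E
```

```text
[0.71294025 0.1846057  0.17923176] [np.float64(0.00044592753379098677), np.float64(0.0004459275337910267)]
[0.71289393 0.18505418 0.17923176] [0.54535223 0.19616542 0.17623176] -0.06622228904382517
0.1024603954984838 0.00029864993517568316
-0.0654460952814805 0.0013434261366697259
0.1025335256216554 -0.00014623745217727432
```

```bash
python3 -m crank '{"offset":[[0,0,0.01],[0,0,0.02],[0,0,0.02],[0,0,0.02],[0,0,0.02],[0,0,0.015],[0,0,0.01],[0,0,0.004],[0,0,0],[0,0,0]],"yaw":[0,0,0,0,0,0,0,0,0,0],"claw":[0,0,0,0,0,0,0,0,0,0]}' >/dev/null; sh s.sh
python3 -m crank '{"offset":[[0,0,0.001],[0,0,0.001],[0,0,0],[0,0,0]],"yaw":[0,0,0,0],"claw":[0,0,0,0]}' >/dev/null; sh s.sh
python3 -m crank '{"offset":[[0,0,0.001],[0,0,0],[0,0,0]],"yaw":[0,0,0],"claw":[0,0,0]}' >/dev/null; sh s.sh
```

```text
F [-0.65  0.13 -2.26] T [-0.01   0.218  0.   ] [0.4917 0.1998 0.0358] 26.78
F [-0.21  0.24 -2.33] T [ 0.021  0.194 -0.014] [0.4916 0.1999 0.0339] 27.12
F [ 0.43  0.7  -2.27] T [0.023 0.239 0.002] [0.4913 0.1998 0.0325] 27.37
```

```bash

python3 -m crank '{"offset":[[0,0,0.001],[0,0,0.001],[0,0,0],[0,0,0]],"yaw":[0,0,0,0],"claw":[0,0,0,0]}' >/dev/null; sh s.sh
python3 -m crank '{"offset":[[0,0,0.0007],[0,0,0],[0,0,0]],"yaw":[0,0,0],"claw":[0,0,0]}' >/dev/null; sh s.sh
```

```text
F [ 0.27  0.16 -1.96] T [0.019 0.229 0.033] [0.4912 0.1998 0.0304] 27.7
F [ 0.39 -0.16 -2.12] T [0.054 0.236 0.012] [0.4913 0.1998 0.0298] 27.95
```

```bash

python3 -m crank '{"offset":[[0,0,0.001],[0,0,0],[0,0,0]],"yaw":[0,0,0],"claw":[0,0,0]}' >/dev/null; sh s.sh
python3 -m crank '{"offset":[[0,0,0.001],[0,0,0],[0,0,0]],"yaw":[0,0,0],"claw":[0,0,0]}' >/dev/null; sh s.sh
```

```text
F [ 0.06 -0.61 -2.04] T [ 0.035  0.195 -0.064] [0.4913 0.1998 0.0287] 28.2
F [-1.54 -0.    3.62] T [-0.093  0.369 -0.013] [0.4914 0.1998 0.0281] 28.45
```

```bash

python3 -m crank '{"offset":[[0,0,-0.0005],[0,0,0],[0,0,0],[0,0,0],[0,0,0],[0,0,0],[0,0,0],[0,0,0],[0,0,-0.01],[0,0,-0.02],[0,0,-0.03],[0,0,-0.03],[0,0,-0.03],[0,0,-0.02],[0.03,0,0],[0.03,0,0],[0.03,0,0],[0.03,0,0],[0,0,0],[0,0,0]],"yaw":[0,0,0,0,0,0,0,0,0,0,0,0,0,0,0,0,0,0,0,0],"claw":[0.4,0.45,0.6,0.8,1,1,1,1,1,1,1,1,1,1,1,1,1,1,1,1]}'
python3 - <<'E'
from h import *
a=cams.snapshot("top")[150:290,200:300];b=cams.snapshot("scene")[150:290,350:450]
c=np.hstack([cv2.resize(k,(400,560),interpolation=cv2.INTER_CUBIC) for k in(a,b)]);cv2.imwrite("pics/c5.png",c)
E
```

```text
time_s: 30.12
eef_pos: [0.3707, 0.2077, 0.1692]
ee_rot: [0.1, 3.139, 0.0]
wrist_force: [1.3, 0.2, -0.0]
finger_gap: 0.0854
grip_force: 0.0
```

View pics/c5.png

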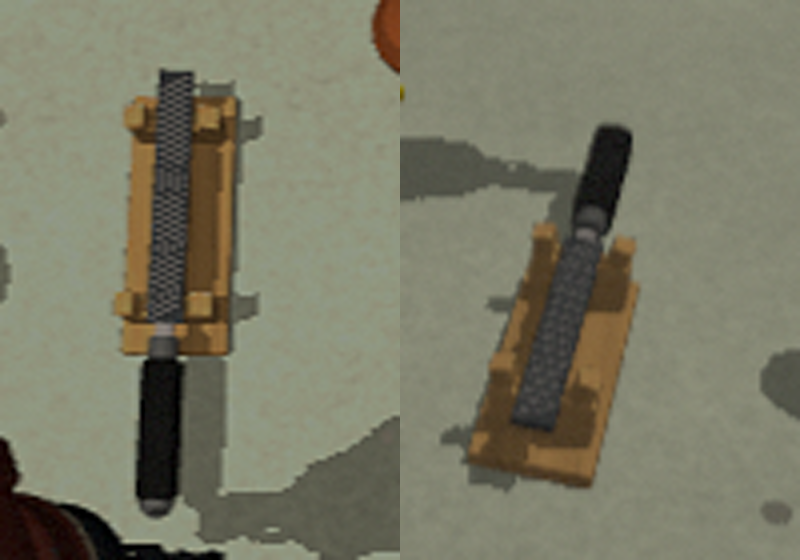

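The file lies in both notches as it did before, with its tip at top-crop (176,72) and scene-crop (535,425). The gripper is open and clear of everything, so I'm handing in.

```bash
python3 -c "
from workcell import bot
print(bot.close_job())"
```

```text
the job is handed in; nothing more can be done
None
```

I gave the strip's top edge three level forward strokes at about 5 to 10 N, lifted the file clear for each return, laid it back in its wooden rest and handed the job in at about 30 s; no verdict was returned.

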